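# Clamp the rubber last with the indexing lever

## Robot

A 6-joint arm with a two-finger parallel gripper is mounted at the origin on the work surface. World frame = base frame: x ahead of the robot, y to its left, z up, the work surface at z = 0. Lengths are in m, angles in degrees, forces in N, time in s.
With the tool pointing down it reaches from about 0.225 to 0.725 m from the base axis. Payload 3.1 kg.
Tool frame: the origin (TCP) lies between the finger pads; the fingertips stand 11 mm ahead of it and the grasp point (between the pads) lies 8 mm behind it; z points along the fingers, y is the line along which they close (so a half turn about z gives the same grasp; the last joint's range is limited). The gripper opens to 85 mm and grips with 20 to 120 N. Pads are 22 mm wide; open, the fingers measure 114 mm over their backs; the gripper's body (76 mm by 85 mm) begins 54 mm behind the grasp point. The pads swing forward as they close: fully open they stand 13 mm farther back than shut.
Start: joints at [-71.15, 2.75, 5.684, 92.934, 0, 82.678], TCP at [0.232, -0.471, 0.242] pointing down, gripper open.
Joint ranges: [-166.93, 166.93], [-56.73, 111.36], [-69.38, 81.34], [-121.58, 131.49], [-85.45, 84.26], [-180, 180]. Speed limits (degrees/s): [159.86, 159.86, 180, 180, 180, 180].

## Interface

Orientations are given as [roll, pitch, yaw] about the fixed x, y, z axes, in that order (R = Rz(yaw) Ry(pitch) Rx(roll)).
In Python, from cell import r, sensors, imaging, workorder gives the robot as it stands. Calls block until the motion is done:
- r.move_pose(position, orientation): joint-space move of the TCP to a pose.
- r.servo_line(position, ori=None, velocity=0.15, max_force=None): straight line of the TCP; ori=None keeps the orientation; velocity is the mean speed in m/s. With max_force (N) it stops when the force on the tool has changed by that much, and returns True; else False.
- r.goto_joints(angles): joint-space move.
- r.gripper_to(opening, f_grip=None): finger opening in m; f_grip is the grip in N (None keeps the last); returns when the fingers have stopped.
- r.pause(seconds).
- r.ik(position, orientation): joint angles nearest the present ones, or None.
- sensors.observe(): the state.
- imaging.grab_frame(name): name is "scene" or "top" or "wrist"; returns a dict with "pixels" (480x640x3 uint8, red, green, blue), "depth" (480x640 float32, m along the optical axis (not along the pixel's ray), 0 where there is no reading), "intrinsics" (3x3 intrinsics, pixels), "T" (4x4, takes a point from camera to world coordinates); the wrist camera has in their place "hand_eye" (4x4, takes a point from camera to tool coordinates, whose origin is the TCP and whose axes are the flange's). Camera axes: x right, y down, z forward; pixel columns grow to the right and rows downward; lengths in m; the calibration is good to about 2 mm. A picture is of the moment at which its call begins: read the wrist's pose just before it.
A pose or a line that the arm cannot do raises r.IKError and nothing moves.
- workorder.hand_in(): hands the job in; it is judged then, once.
Trained networks look in a picture, given as the dict that the camera call returned (one of the last four; its "shot" number tells which), for a name from the list of things; names that differ only in an ending like _2 or _b are one class to them, and where a whole thing is asked for, a point or a joint stands for the part that bears it (a point fixed in the world has none). Each returns a list of dicts, best first, with "confidence" (0 to 1); they miss things now and then, are a little off and sometimes report something else, mostly with a low value. They report only what shows in the picture. A call takes as long as a camera call.
- imaging.silhouettes(picture, thing): "pixels" (480x640 bool, what is visible of it) and "rect" ([left, top, right, bottom] in pixels, round what is visible of it).
The state is a dict: "t": time; "joint_positions": joint angles; "joint_vel": joint speeds; "effort": joint torques, N m; "tcp_pos": TCP position; "tcp_rot": TCP orientation; "force": force on the tool from outside, world axes, zero at the start; "wrist_torque": the same for the moment, N m; "width": finger opening in m; "gripper_force": force on a finger pad.
Only numpy, scipy, OpenCV 4.12 (cv2) and the standard library are available. Lean on these libraries where they do the work, as an engineer would, in place of code of your own. Each camera call takes 0.05 s, during which the arm holds its last target. There are 200 camera calls.

## Task

Clamp the grey rubber last in the eyelet setter by turning the ratchet lever clockwise (seen from above). Its stop pin halts the lever before the last is held, so lift the lever off its serrations, swing it back, let it drop in again and carry on turning until it is firm: the push along the swing at the knob has grown by about 3.5 newtons over turning it free, never by more than 6. Do not ram the stop pins, keep off the black push button, leave everything else where it lies, and let go with the lever fully dropped in.

Things in the scene. Friction and masses are not known exactly. Their poses are not given: they have to be found in the camera images.
- setter: white steel eyelet setter, fixed to the bench: base plate 290 x 200 x 18 mm, column at its +x end, arm above with top at 136 mm. Origin on the bench directly below the vertical clamp axis; x runs from the clamp towards the column, z up. The lever, screw, shoe, stop pins, last and button are all on it.
- clamp_axis (a point): point on the clamp's vertical turning axis, at the knob's mid height when the lever is down (187 mm above the bench); axes as the setter's.
- knob_center (a point): centre of the red upright cylindrical knob (22 mm diameter, 46 mm tall) at the end of the black lever, 85 mm from the clamp axis. Lever down: knob from 164 to 210 mm above the bench, lever bar (13 mm thick) under it at 150 to 164 mm. The knob revolves freely on its own upright pin, so it can be held without turning the gripper as the lever swings.
- screw (a joint): turn of the clamp screw, rad, growing clockwise from above (tightening); starts between -0.3 and 0.3. It drives the shoe down 5 mm per rad. Stiff: 0.45 N m of friction holds it where it is left, so turning it free takes about 5.3 N at the knob (1 to 2 N less when read at a standstill). The shoe meets the rubber between 1.0 and 2.3 rad: the rubber's height is not known.
- swing (a joint): turn of the lever relative to the screw's serrated collar, rad, clockwise positive, 0 at the start. 12 ridges: the lever drops in at every 0.524 rad (with 0.05 rad of play either way). Lever down: turning the lever either way turns the screw. Lever lifted: it swings nearly freely (0.02 N m) and the screw stays.
- lift (a joint): lift of the lever along the clamp axis, m: 0 fully dropped in the serrations, 0.014 at its upper end; free of the ridges above about 0.006. A spring and its weight push it down with 5.5 N (down) to 9 N (up).
- stops: two yellow upright pins, 8 mm thick, 38 mm from the clamp axis, tops at 184 mm, that limit the lever's swing, lifted or not. Bearing of the lever (clamp axis to knob) about z from the setter's +x: it stops at 1.94 rad when turned clockwise, at 4.34 rad when swung back; it starts at 2.84 minus the screw angle. Origin on the clamp axis.
- shoe: round dark steel pressing shoe, 40 mm diameter, under the arm above the last, origin at the centre of its underside. Once it meets the rubber, the push at the knob (across the lever, slowly) grows by about 1.4 N per 0.1 rad of turn. Grown by 2.4 to 5.3 N over free turning, read the same way, is firm: 40 to 90 N under the shoe.
- last: pale grey rubber last, 186 mm long along the setter's y, 66 mm high including the springy instep block under the shoe; stands fixed on the base plate. Origin under its centre on the base plate.
- punch_button (a joint): large black push button (44 mm diameter) on the base plate at the corner nearest the robot's right, 100 mm before and 60 mm to -y of the clamp axis; 0 released, 0.006 m pressed. Leave alone.
- pliers_a: chrome eyelet pliers lying on the bench, 175 x 65 mm, 18 mm high; origin under the middle. Bystander.
- pliers_b: second chrome eyelet pliers, same size. Bystander.
- saucer: white ceramic saucer with rose-gold eyelets, 116 mm diameter, 16 mm high, origin under its centre. Bystander.
- hammer: hammer lying on the bench, origin under its middle. Bystander.
- tin: blue polish tin, 76 mm diameter, 32 mm high, origin under its centre. Bystander.
- jar: small jar with a white label, 60 mm diameter, 85 mm high, origin under its centre. Bystander.
- brush: brush lying on the bench, origin under its middle. Bystander.

How it is judged:
By the outcome, as a careful person would: the job done as asked, in the order asked, and still so for the second after the job is handed in, with the robot touching nothing.
It also fails if it takes over 70 s, if anything falls off the work surface, if the arm or the gripper's body presses on something with over 40 N, if the wrist force passes 120 N, or if a joint passes its speed limit or range.

## Working session

There is one attempt and no reset: what is moved stays moved. The work goes in short steps, each a Python script; the robot and the scene stay as the last script left them, time stands still between calls to the robot, and variables do not carry over. Pictures are saved under pics/ and viewed, at most 10 in all, crops included, and the job is handed in when it is done.

```bash
mkdir -p pics; ls; cat > h.py <<'E'
import numpy as np, cv2
from cell import r, sensors, imaging, workorder
def pts(f,mask):
    v,u=np.nonzero(mask&(f["depth"]>0)); z=f["depth"][v,u]; K=f["intrinsics"]
    p=np.c_[(u-K[0,2])/K[0,0]*z,(v-K[1,2])/K[1,1]*z,z,np.ones_like(z)]
    return (p@np.array(f["T"]).T)[:,:3]
E
python3 - <<'E'
from h import *
for n in("scene","top"):
    f=imaging.grab_frame(n); cv2.imwrite(f"pics/{n}.png",f["pixels"][:,:,::-1])
    for t in("knob_center","setter","stops","punch_button","last","shoe","jar","tin"):
        for s in imaging.silhouettes(f,t)[:2]:
            p=pts(f,s["pixels"]); print(n,t,round(s["confidence"],2),s["rect"],len(p),np.median(p,0).round(3) if len(p) else"",p.min(0).round(3),p.max(0).round(3))
print(sensors.observe())
E
```

```text
pics
scene knob_center 0.7 [331.8, 222.9, 357.1, 271.3] 548 [0.56  0.075 0.163] [ 0.271 -0.018 -0.007] [0.615 0.095 0.213]
scene setter 0.85 [305.9, 222.4, 382.5, 343.2] 5353 [0.622 0.093 0.061] [ 0.271 -0.067 -0.007] [0.785 0.217 0.213]
scene stops 0.45 [320.2, 253.1, 356.9, 265.4] 54 [0.603 0.039 0.164] [0.57  0.033 0.143] [0.607 0.108 0.185]
scene punch_button 0.64 [309.7, 260.7, 325.3, 271.7] 147 [ 0.529 -0.025  0.038] [ 0.47  -0.057 -0.001] [ 0.546 -0.005  0.046]
scene last 0.92 [303.8, 277.4, 375.3, 299.7] 639 [0.605 0.045 0.055] [ 0.508 -0.013  0.011] [0.665 0.154 0.134]
scene last 0.31 [330.9, 222.6, 355.4, 269.2] 514 [0.562 0.075 0.164] [ 0.365 -0.002 -0.006] [0.614 0.095 0.213]
scene jar 0.61 [164.7, 236.2, 189.2, 271.8] 577 [ 0.639 -0.409  0.059] [ 0.6   -0.447  0.002] [ 0.66  -0.389  0.089]
scene tin 0.59 [477.8, 283.4, 506.4, 314.7] 652 [0.451 0.448 0.03 ] [ 0.401  0.409 -0.006] [0.483 0.485 0.039]
scene tin 0.57 [332.7, 223.3, 356.5, 269.1] 471 [0.565 0.075 0.164] [ 0.368  0.009 -0.005] [0.614 0.095 0.213]
top knob_center 0.57 [273.9, 192.1, 297.1, 248.6] 623 [0.571 0.0
[... 921 characters left out ...]
 [0.608 0.094 0.215]
{'t': 0.9, 'joint_positions': array([-7.11499402e+01,  2.74859523e+00,  5.68501502e+00,  9.29335384e+01,
       -9.31151426e-04,  8.26787811e+01]), 'joint_vel': array([ 0.1072182 ,  0.03737857, -0.01087769,  0.06661147,  0.00247008,
        0.07568092]), 'effort': array([ 4.07618772e-04, -3.38638043e+01,  3.20159018e+01,  8.73221816e-04,
       -1.20211553e-04,  3.38535685e-06]), 'tcp_pos': array([ 0.23154878, -0.47118106,  0.24233728]), 'tcp_rot': array([1.79997261e+02, 1.29074007e-03, 2.61712787e+01]), 'force': array([-0.84237977,  0.87157305, -0.19177856]), 'wrist_torque': array([0.05023969, 0.00389972, 0.00971173]), 'gripper_force': 0.0, 'width': 0.08541355756201359}
```

```bash
python3 - <<'E'
from h import *
P={};
for n in("scene","top"):
    f=imaging.grab_frame(n); s=imaging.silhouettes(f,"setter")[0]["pixels"]
    px=f["pixels"].astype(int); m=cv2.dilate(s.astype(np.uint8),np.ones((5,5)))>0
    red=m&(px[...,0]>110)&(px[...,0]>1.8*px[...,1])&(px[...,0]>1.8*px[...,2])
    yel=m&(px[...,0]>120)&(px[...,1]>95)&(px[...,2]<0.55*px[...,1])
    p=pts(f,red); p=p[(p[:,2]>.15)];q=p[p[:,2]>.205]
    print(n,"red",len(p),p.min(0).round(4),p.max(0).round(4),"top",len(q),q.mean(0).round(4) if len(q) else"")
    y=pts(f,yel); y=y[y[:,2]>.14]; print("yel",y.round(3).tolist()[:25])
    a=pts(f,m)
    for lo,hi in((.012,.024),(.13,.141),(.148,.168)):
        b=a[(a[:,2]>lo)&(a[:,2]<hi)][:,:2]; print(lo,len(b),cv2.minAreaRect((b*1000).astype(np.float32)))
    if n=="top":
        cv2.imwrite("pics/topc.png",cv2.resize(f["pixels"][130:290,215:365,::-1],(560,597),interpolation=cv2.INTER_CUBIC))
    else: cv2.imwrite("pics/scenec.png",cv2.resize(f["pixels"][200:360,250:430,::-1],(675,600),interpolation=cv2.INTER_CUBIC))
E
```

```text
scene red 57 [0.4988 0.0621 0.1644] [0.5981 0.0812 0.2143] top 31 [0.5063 0.0733 0.2097]
yel [[0.602, 0.036, 0.184], [0.572, 0.102, 0.18], [0.574, 0.106, 0.183], [0.574, 0.109, 0.184], [0.602, 0.033, 0.18], [0.603, 0.037, 0.182], [0.601, 0.038, 0.181], [0.575, 0.106, 0.18], [0.575, 0.109, 0.181], [0.604, 0.037, 0.179], [0.606, 0.04, 0.182]]
0.012 1976 ((598.9948120117188, 76.10484313964844), (288.8905029296875, 201.55520629882812), 23.588462829589844)
0.13 1299 ((679.20947265625, 112.88105773925781), (298.17352294921875, 127.54510498046875), 32.05498123168945)
0.148 465 ((670.4523315429688, 99.10116577148438), (328.35235595703125, 162.61228942871094), 24.637924194335938)
top red 144 [0.4925 0.0628 0.1585] [0.5977 0.0832 0.2132] top 82 [0.5018 0.0728 0.2095]
yel [[0.601, 0.038, 0.184], [0.602, 0.036, 0.179], [0.599, 0.04, 0.181], [0.599, 0.038, 0.183], [0.599, 0.036, 0.183], [0.599, 0.034, 0.18], [0.596, 0.04, 0.185], [0.597, 0.038, 0.183], [0.597, 0.036, 0.182], [0.571, 0.107, 0.181], [0.572, 0.106, 0.178], [0.569, 0.11, 0.18], [0.569, 0.107, 0.184], [0.568, 0.105, 0.185], [0.569, 0.103, 0.182], [0.567, 0.107, 0.182], [0.567, 0.105, 0.182]]
0.012 5582 ((609.8861083984375, 79.30146026611328), (317.8949279785156, 207.38572692871094), 23.41482925415039)
0.13 2177 ((628.2206420898438, 93.2352294921875), (191.6392822265625, 98.59395599365234), 25.19231414794922)
0.148 506 ((551.0161743164062, 79.52313995361328), (63.59359359741211, 116.96833801269531), 74.93672180175781)
```

View pics/topc.png

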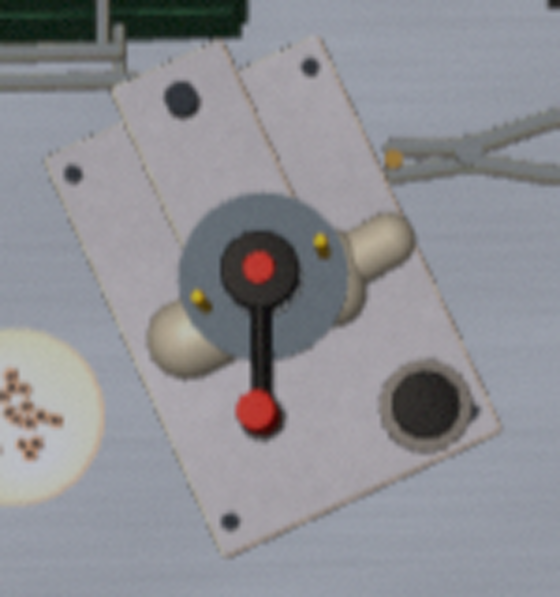

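View pics/scene.png

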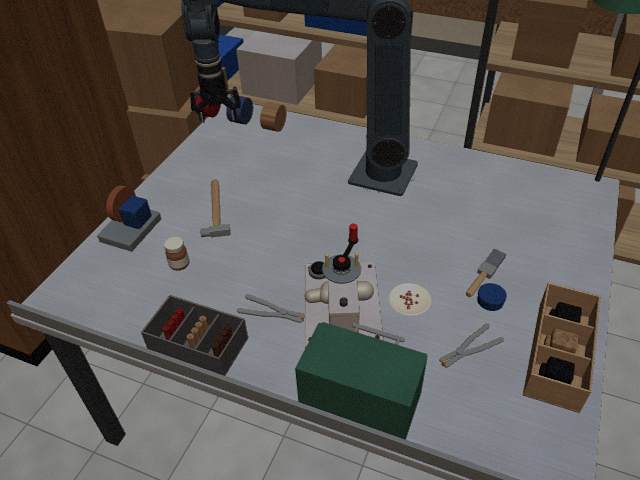

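```bash
cat >> h.py <<'E'
YAW=23.; ORI=[180,0,YAW]; AX=np.array([.587,.072])
def F(n=10,dt=.02):
    a=[]
    for _ in range(n): a.append(sensors.observe()["force"]); r.pause(dt)
    return np.mean(a,0),np.std(a,0)
E
python3 - <<'E'
from h import *
for b in (130,180,225,275):
    p=[*(AX+.085*np.array([np.cos(np.radians(b)),np.sin(np.radians(b))])),.184]
    for y in(23,-157): q=r.ik(p,[180,0,y]); print(b,y,None if q is None else np.round(q,0))
t=sensors.observe()["t"]
r.gripper_to(.05); 
r.move_pose([.5025,.073,.27],ORI)
r.servo_line([.5025,.073,.235],velocity=.1)
s=sensors.observe(); print(s["t"]-t,s["tcp_pos"],s["joint_positions"].round(0),F())
f=imaging.grab_frame("wrist"); cv2.imwrite("pics/w1.png",f["pixels"][:,:,::-1])
E
```

```text
130 23 [  7.   6.   3.  87.   0. 164.]
130 -157 [  7.   6.   3.  87.   0. -16.]
180 23 [  1.  -0.  -4.  86.   0. 158.]
180 -157 [  1.  -0.  -4.  86.   0. -22.]
225 23 [ -6.   3.  -1.  86.   0. 151.]
225 -157 [ -6.   3.  -1.  86.   0. -29.]
275 23 [ -8.  13.  10.  87.   0. 149.]
275 -157 [ -8.  13.  10.  87.   0. -31.]
3.1167000000000002 [0.50227845 0.072631   0.23476415] [  1.   0.   2.  92.  -0. 158.] (array([-0.0353687 ,  0.04425796,  0.14335506]), array([0.49318643, 0.5729746 , 0.53351033]))
```

View pics/w1.png

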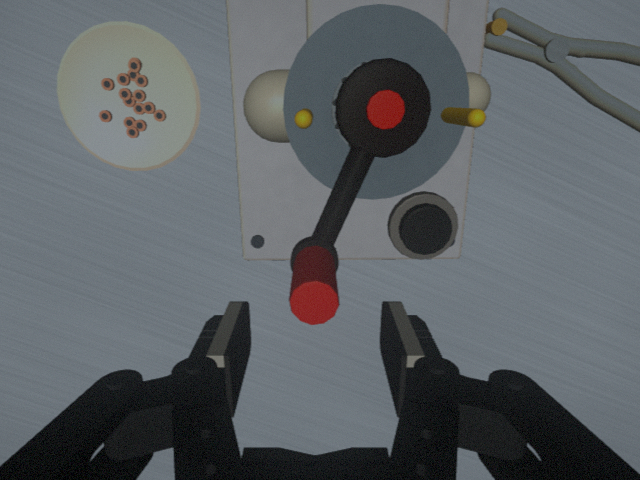

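The wrist view shows the knob top at (314, 302), centred between the pads (about 238 and 392). The setter's edges are upright in the image, so yaw 23° matches the setter. Next I refine the positions with the wrist depth, then descend and grip.

```bash
cat >> h.py <<'E'
from scipy.spatial.transform import Rotation as Ro
def wpts():
    s=sensors.observe(); f=imaging.grab_frame("wrist")
    T=np.eye(4); T[:3,:3]=Ro.from_euler("xyz",s["tcp_rot"],degrees=True).as_matrix(); T[:3,3]=s["tcp_pos"]
    f["T"]=T@np.array(f["hand_eye"]); px=f["pixels"].astype(int)
    red=(px[...,0]>90)&(px[...,0]>2.2*px[...,1])&(px[...,0]>2.2*px[...,2])
    yel=(px[...,0]>100)&(px[...,1]>75)&(px[...,2]<0.45*px[...,1])
    return f,pts(f,red),pts(f,yel)
E
python3 - <<'E'
from h import *
f,p,y=wpts()
k=p[p[:,2]>.206]; print("knob",(k.min(0)+k.max(0))/2,k.mean(0),len(k),k.min(0),k.max(0))
c=p[np.hypot(*(p[:,:2]-AX).T)<.02]; print("cap",c.mean(0),c.min(0),c.max(0))
y=y[y[:,2]>.181]
for m in(y[:,1]>.072,y[:,1]<.072): print("pin",y[m].mean(0),m.sum())
E
```

```text
knob [0.50233528 0.07332354 0.20913543] [0.50288046 0.07330324 0.20911958] 1627 [0.49196636 0.06301686 0.20703795] [0.5127042  0.08363022 0.21123291]
cap [0.58720338 0.07316126 0.16800892] [0.5785472  0.06359332 0.16196   ] [0.59585344 0.08175487 0.17016211]
pin [0.56899845 0.10663499 0.18238768] 185
pin [0.59884008 0.03762729 0.18238331] 190
```

```bash
cat >> h.py <<'E'
AX=np.array([.5865,.0725]); R=.085
import json,os
def save(**k): d=load(); d.update(k); json.dump(d,open("st.json","w"))
def load(): return json.load(open("st.json")) if os.path.exists("st.json") else {}
def go(b,z,vel=.04,n=8,maxf=None,gain=1.5e-4):
    """hold TCP over the knob at world bearing b (rad); trims the radius by radial force; returns tangential(cw push), radial, z force"""
    d=load(); dr=d.get("dr",0); u=np.array([np.cos(b),np.sin(b)]); off=np.array(d["off"])
    hit=r.servo_line([*(AX+(R+dr)*u+off),z],velocity=vel,max_force=maxf)
    f=F(n,.01)[0]-np.array(d["f0"]); cw=np.array([u[1],-u[0]])
    ft,fr=-f[:2]@cw,f[:2]@u     # ft: push the robot exerts clockwise; fr: outside force outward
    save(dr=dr+float(np.clip(gain*fr,-5e-4,5e-4)),b=float(b),z=float(z))
    p=sensors.observe()["tcp_pos"]; q=p[:2]-AX-off
    print(f"b {b:.3f} act {np.arctan2(q[1],q[0])%(2*np.pi):.3f} r {np.hypot(*q)*1e3:.1f} z {p[2]:.4f} ft {ft:.2f} fr {fr:.2f} fz {f[2]:.2f} dr {dr*1e3:.2f}",hit)
    return ft,fr,f[2],hit
E
python3 - <<'E'
from h import *
t=sensors.observe()["t"]
r.servo_line([.5025,.0733,.184],velocity=.08,max_force=15)
f0=F(20)[0]; print("f0",f0)
r.gripper_to(.018,f_grip=40)
s=sensors.observe(); print(s["tcp_pos"],s["width"],s["gripper_force"],"f",F(20)[0])
p=s["tcp_pos"][:2]; b=np.arctan2(*(p-AX)[::-1])%(2*np.pi)
off=p-AX-R*np.array([np.cos(b),np.sin(b)])
save(f0=f0.tolist(),off=off.tolist(),dr=0.,b=b); print(b,off)
for i in range(3): go(b-.04*(i+1),.184)
print(sensors.observe()["t"],t)
E
```

```text
f0 [ 0.10206796 -0.00564119  0.17815502]
[0.50255302 0.07327272 0.18414621] 0.021369095646924456 39.0136456489563 f [-0.31400201  0.08338224  0.70666212]
3.132388080079919 [ 1.04941767e-03 -9.65971491e-06]
b 3.092 act 3.090 r 85.1 z 0.1840 ft -0.37 fr 0.92 fz 1.38 dr 0.00 False
b 3.052 act 3.052 r 85.1 z 0.1840 ft 0.70 fr 0.69 fz 1.07 dr 0.14 False
b 3.012 act 3.019 r 85.2 z 0.1840 ft 3.21 fr 0.55 fz 1.30 dr 0.24 False
7.25 4.4833
```

```bash
python3 - <<'E'
from h import *
b=load()["b"]
while b>2.44:
    b=max(b-.06,2.43); ft,*_=go(b,.184)
    if ft>7.5: break
print(sensors.observe()["t"])
E
```

```text
b 2.952 act 2.958 r 85.3 z 0.1840 ft 4.24 fr 0.18 fz 1.74 dr 0.32 False
b 2.892 act 2.895 r 85.3 z 0.1840 ft 4.19 fr 0.14 fz 1.25 dr 0.35 False
b 2.832 act 2.833 r 85.4 z 0.1840 ft 4.38 fr -0.06 fz 1.54 dr 0.37 False
b 2.772 act 2.773 r 85.4 z 0.1840 ft 4.36 fr -0.02 fz 1.61 dr 0.36 False
b 2.712 act 2.713 r 85.5 z 0.1840 ft 4.27 fr 0.14 fz 1.60 dr 0.36 False
b 2.652 act 2.653 r 85.6 z 0.1840 ft 3.99 fr 0.11 fz 1.89 dr 0.38 False
b 2.592 act 2.593 r 85.6 z 0.1840 ft 3.84 fr 0.32 fz 1.70 dr 0.40 False
b 2.532 act 2.533 r 85.6 z 0.1840 ft 4.48 fr 0.54 fz 2.30 dr 0.44 False
b 2.472 act 2.473 r 85.7 z 0.1840 ft 4.13 fr 0.49 fz 2.04 dr 0.53 False
b 2.430 act 2.431 r 85.7 z 0.1840 ft 4.65 fr 0.59 fz 2.23 dr 0.60 False
10.6417
```

```bash
python3 - <<'E'
from h import *
go(2.48,.184); 
for z in(.189,.195): go(2.48,z)
b=2.48; end=2.48+4*np.pi/6
while b<end-1e-3:
    b=min(b+.12,end); ft,fr,fz,h=go(b,.195,vel=.06,n=6)
    if abs(ft)>4: print("STOP"); break
print(sensors.observe()["t"],sensors.observe()["width"])
E
```

```text
b 2.480 act 2.474 r 85.6 z 0.1841 ft 0.86 fr 0.22 fz 1.18 dr 0.69 False
b 2.480 act 2.481 r 85.4 z 0.1879 ft -0.35 fr -4.18 fz -6.47 dr 0.72 False
b 2.480 act 2.481 r 85.2 z 0.1945 ft 0.12 fr -4.29 fz -8.06 dr 0.22 False
b 2.600 act 2.604 r 85.0 z 0.1949 ft 0.33 fr -3.20 fz -8.07 dr -0.28 False
b 2.720 act 2.722 r 84.7 z 0.1949 ft 0.38 fr -1.69 fz -7.56 dr -0.76 False
b 2.840 act 2.843 r 84.4 z 0.1948 ft 0.03 fr -0.30 fz -7.65 dr -1.01 False
b 2.960 act 2.963 r 84.2 z 0.1949 ft 0.21 fr 0.07 fz -7.76 dr -1.06 False
b 3.080 act 3.084 r 84.1 z 0.1950 ft 0.53 fr 0.67 fz -8.14 dr -1.05 False
b 3.200 act 3.204 r 84.0 z 0.1950 ft 0.02 fr 0.30 fz -7.86 dr -0.95 False
b 3.320 act 3.324 r 83.9 z 0.1951 ft -0.11 fr 0.01 fz -8.00 dr -0.90 False
b 3.440 act 3.444 r 83.9 z 0.1951 ft 0.75 fr -0.60 fz -7.80 dr -0.90 False
b 3.560 act 3.564 r 83.8 z 0.1951 ft 0.41 fr -1.17 fz -7.95 dr -0.99 False
b 3.680 act 3.683 r 83.8 z 0.1950 ft 0.11 fr -1.30 fz -7.94 dr -1.17 False
b 3.800 act 3.803 r 83.7 z 0.1950 ft 0.22 fr -0.86 fz -7.66 dr -1.36 False
b 3.920 act 3.923 r 83.6 z 0.1949 ft -0.16 fr -0.91 fz -7.51 dr -1.49 False
b 4.040 act 4.043 r 83.5 z 0.1949 ft -0.17 fr -0.40 fz -7.74 dr -1.63 False
b 4.160 act 4.163 r 83.4 z 0.1949 ft 0.12 fr 0.11 fz -7.76 dr -1.69 False
b 4.280 act 4.283 r 83.4 z 0.1949 ft 0.42 fr 0.35 fz -7.98 dr -1.67 False
b 4.400 act 4.402 r 83.4 z 0.1950 ft 0.05 fr 0.10 fz -8.02 dr -1.62 False
b 4.520 act 4.520 r 83.4 z 0.1949 ft 0.13 fr 0.20 fz -7.95 dr -1.60 False
b 4.574 act 4.576 r 83.4 z 0.1950 ft 0.23 fr 0.36 fz -8.11 dr -1.57 False
18.2083 0.021013217620186382
```

```bash
python3 - <<'E'
from h import *
b=load()["b"]
for z in(.190,.187,.1845): 
    if go(b,z,vel=.03)[2]>6: print("blocked");break
go(b,.184)
go(b-.05,.184); go(b-.1,.184)
print(sensors.observe()["t"])
f=imaging.grab_frame("scene"); cv2.imwrite("pics/s2.png",cv2.resize(f["pixels"][190:350,250:430,::-1],(675,600),interpolation=cv2.INTER_CUBIC))
E
```

```text
b 4.574 act 4.573 r 83.5 z 0.1901 ft -0.26 fr 0.40 fz -6.88 dr -1.52 False
b 4.574 act 4.576 r 83.5 z 0.1869 ft 0.75 fr 0.31 fz -7.03 dr -1.46 False
b 4.574 act 4.580 r 83.8 z 0.1852 ft 0.73 fr 1.30 fz -4.32 dr -1.41 False
b 4.574 act 4.580 r 83.9 z 0.1848 ft 0.87 fr 1.56 fz -2.01 dr -1.21 False
b 4.524 act 4.535 r 84.0 z 0.1846 ft 3.94 fr 1.23 fz -1.25 dr -0.98 False
b 4.474 act 4.481 r 84.1 z 0.1844 ft 4.18 fr 0.82 fz -0.68 dr -0.80 False
20.1917
```

View pics/s2.png

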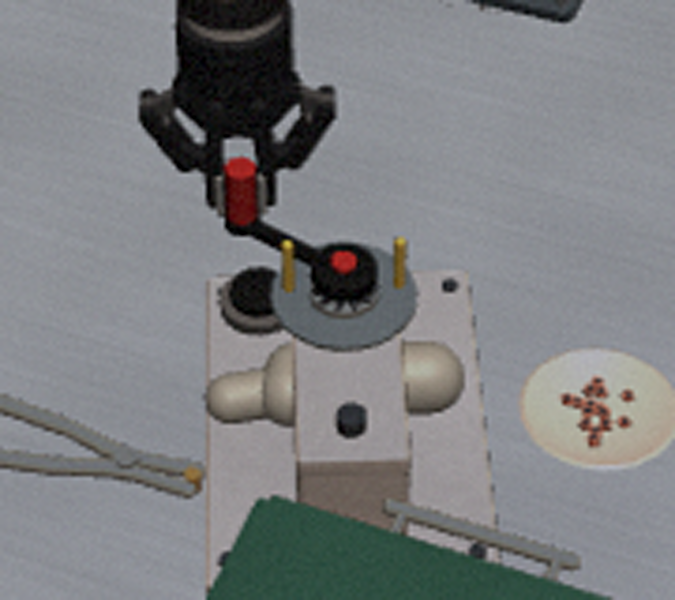

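```bash
python3 - <<'E'
from h import *
b=load()["b"]; L=[]
while b>2.45:
    b-=.06; ft,*_=go(b,.1837); L.append(ft)
    if len(L)>4 and (ft>6.3 or np.mean(L[-2:])>5.7): break
print(sensors.observe()["t"])
E
```

```text
b 4.414 act 4.418 r 84.2 z 0.1842 ft 4.19 fr 0.83 fz 0.68 dr -0.67 False
b 4.354 act 4.357 r 84.3 z 0.1840 ft 4.32 fr 0.13 fz 1.71 dr -0.55 False
b 4.294 act 4.297 r 84.4 z 0.1839 ft 4.04 fr -0.01 fz 2.04 dr -0.53 False
b 4.234 act 4.237 r 84.4 z 0.1839 ft 4.10 fr -0.51 fz 2.67 dr -0.53 False
b 4.174 act 4.176 r 84.5 z 0.1838 ft 4.05 fr -0.18 fz 2.67 dr -0.61 False
b 4.114 act 4.116 r 84.5 z 0.1838 ft 4.25 fr 0.05 fz 3.00 dr -0.63 False
b 4.054 act 4.056 r 84.6 z 0.1837 ft 3.88 fr 0.37 fz 3.18 dr -0.62 False
b 3.994 act 3.995 r 84.6 z 0.1837 ft 4.10 fr 0.46 fz 3.30 dr -0.57 False
b 3.934 act 3.935 r 84.6 z 0.1837 ft 4.23 fr 0.27 fz 3.27 dr -0.50 False
b 3.874 act 3.875 r 84.7 z 0.1837 ft 3.90 fr 0.39 fz 3.25 dr -0.46 False
b 3.814 act 3.815 r 84.7 z 0.1836 ft 3.97 fr 0.12 fz 3.29 dr -0.40 False
b 3.754 act 3.755 r 84.7 z 0.1836 ft 4.51 fr 0.27 fz 3.37 dr -0.38 False
b 3.694 act 3.697 r 84.8 z 0.1836 ft 4.72 fr 0.30 fz 3.10 dr -0.34 False
b 3.634 act 3.639 r 84.8 z 0.1837 ft 5.01 fr -0.18 fz 3.33 dr -0.30 False
b 3.574 act 3.583 r 84.8 z 0.1837 ft 5.66 fr -0.27 fz 3.08 dr -0.32 False
b 3.514 act 3.527 r 84.9 z 0.1837 ft 6.83 fr 0.14 fz 2.87 dr -0.37 False
25.7083
```

```bash
python3 - <<'E'
from h import *
b=load()["b"]; go(b,.1837,n=30)
for i in range(4):
    b-=.025; ft,*_=go(b,.1837,n=30,vel=.03)
    if ft>7.3: break
print(sensors.observe()["t"])
E
```

```text
b 3.514 act 3.527 r 84.9 z 0.1837 ft 6.65 fr -0.25 fz 3.03 dr -0.34 False
b 3.489 act 3.506 r 84.9 z 0.1837 ft 7.29 fr -0.22 fz 3.01 dr -0.38 False
b 3.464 act 3.484 r 84.9 z 0.1837 ft 7.79 fr -0.28 fz 3.09 dr -0.41 False
27.2083
```

```bash
python3 - <<'E'
from h import *
for b in(3.50,3.53): go(b,.1837,vel=.02)
go(3.53,.184)
r.gripper_to(.045)
p=sensors.observe()["tcp_pos"]
print(F(10)[0],sensors.observe()["width"])
r.servo_line([*p[:2],.235],velocity=.08,max_force=10)
f,q,y=wpts(); cv2.imwrite("pics/w2.png",f["pixels"][:,:,::-1])
k=q[q[:,2]>.2]; c=(k.min(0)+k.max(0))/2; print("knob",c,np.median(k[:,2]),np.arctan2(*(c[:2]-AX)[::-1])%(2*np.pi))
print(sensors.observe()["t"])
E
```

```text
b 3.500 act 3.507 r 84.9 z 0.1836 ft 5.56 fr -0.09 fz 3.32 dr -0.46 False
b 3.530 act 3.527 r 84.9 z 0.1836 ft 3.24 fr 0.90 fz 3.81 dr -0.47 False
b 3.530 act 3.527 r 84.9 z 0.1837 ft 3.11 fr 1.03 fz 2.90 dr -0.34 False
[-0.19186521 -0.10069667  0.05947563] 0.045171143772189296
knob [0.51030271 0.03742461 0.2089659 ] 0.20911071264604927 3.5729981869938006
29.6
```

View pics/w2.png

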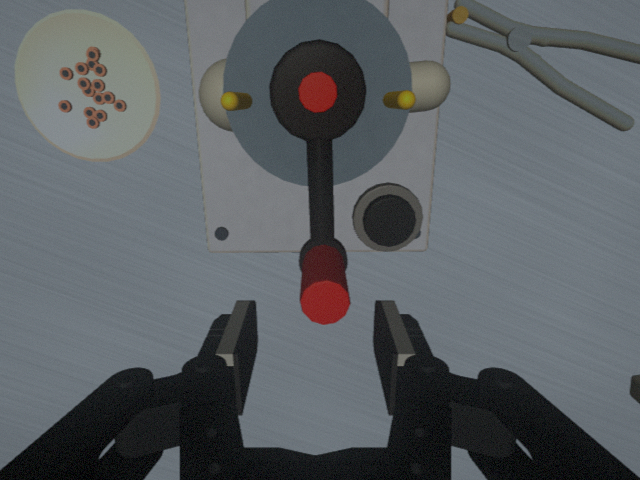

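The knob is free at (325, 302) and its top is back at the original 209.1 mm, so the lever is fully dropped in. It moved back about 0.09 rad from its tightest point, so I re-push once to check the screw held.

```bash
python3 - <<'E'
from h import *
c=[.5103,.0374]
r.servo_line([*c,.235],velocity=.05); r.servo_line([*c,.184],velocity=.08,max_force=15)
save(f0=F(20)[0].tolist())
r.gripper_to(.018,f_grip=40); p=sensors.observe()["tcp_pos"][:2]
b=np.arctan2(*(p-AX)[::-1])%(2*np.pi); save(off=(p-AX-R*np.array([np.cos(b),np.sin(b)])).tolist(),dr=0.,b=b); print(b)
while b>3.44:
    b-=.025; ft,*_=go(b,.184,vel=.03,n=25)
    if ft>7.3: break
print(sensors.observe()["t"])
E
```

```text
3.5738682436941676
b 3.549 act 3.551 r 85.0 z 0.1841 ft 1.56 fr 0.59 fz 1.35 dr 0.00 False
b 3.524 act 3.528 r 85.0 z 0.1841 ft 3.65 fr 0.89 fz 1.12 dr 0.09 False
b 3.499 act 3.509 r 85.1 z 0.1841 ft 5.43 fr 0.45 fz 0.73 dr 0.22 False
b 3.474 act 3.493 r 85.0 z 0.1842 ft 7.17 fr 0.11 fz 0.62 dr 0.29 False
b 3.449 act 3.472 r 85.0 z 0.1842 ft 7.82 fr -0.24 fz 0.45 dr 0.31 False
33.5833
```

The screw held: the force is back to 7.8 N (+3.7 N) at essentially the same angle. I unload, let go, retreat, check and hand in.

```bash
python3 - <<'E'
from h import *
for b in(3.50,3.565): ft,*_=go(b,.184,vel=.02)
r.gripper_to(.045)
p=sensors.observe()["tcp_pos"]
r.servo_line([*p[:2],.235],velocity=.08,max_force=10)
f,q,y=wpts(); k=q[q[:,2]>.2]; c=(k.min(0)+k.max(0))/2; print("knob",c,np.arctan2(*(c[:2]-AX)[::-1])%(2*np.pi))
r.servo_line([*p[:2],.30],velocity=.1)
r.pause(.5); s=sensors.observe(); print(s["t"],s["force"])
if abs(c[2]-.209)<.0015: print(workorder.hand_in())
E
```

```text
b 3.500 act 3.503 r 85.1 z 0.1841 ft 4.82 fr 0.01 fz 0.98 dr 0.27 False
b 3.565 act 3.557 r 85.1 z 0.1839 ft 0.36 fr -0.57 fz 1.64 dr 0.27 False
knob [0.50960136 0.03866737 0.20913839] 3.55606934184175
37.0083 [-0.63748212  0.17734464  0.22615803]
the job is handed in; nothing more can be done
None
```

The last is clamped firm: the push at the knob grew by about 3.7 N over free turning. I swung the lever back four ridges once and stopped it short of both pins. The lever is fully dropped in and released, and the job was handed in at about 37 s.

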